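# Free the stiff combination lock from the cutter case and hold it up open

## Task

The combination lock on the cutter case is stiff: first give it a squirt by pressing the red nozzle cap of the lubricant can fully down and letting it spring back up. Then turn the lock's dial, feeling for the clicks, until it sits in the notch where its white mark points at the red index mark, pull the shackle out to its stop, and lift the open lock off its stud. Finish while still holding the lock in the gripper, still and level with its dial up, at least 10 cm above the top of the case, with the shackle still open; leave the bowl, bottle, tape measure and board where they are.

Things in the scene. Friction and masses are not known exactly. Their poses are not given: they have to be found in the camera images.
- case: flat wooden cutter case, 220 (x) x 180 (y) x 50 mm high, fixed to the bench; origin under its centre. On it a green hasp plate, upper face 53 mm above the bench, where the lock lies in a pocket: rails 8 mm high behind and beside it, 1 mm play each side, and a stop 16 mm high, 22 mm wide in front, between the shackle legs
- stud_top (a point): top centre of the headed stud on the plate, inside the shackle loop, 42 mm to -x of the lock's centre (neck 8 mm, blue head 25 mm wide, 18 to 22 mm above the plate). With the shackle shut the head overhangs its crossbar and the lock cannot be lifted; with the shackle at its stop the head passes through the loop and the lock lifts straight up
- lock: loose brass combination lock lying on its back, body 56 (x) x 60 (y) x 24 mm high, about 0.36 kg in all; origin at the centre of its underside (53 mm above the bench at the start), z up. Its shackle sticks out to its own -x; a red index mark on its upper face lies on the -x side of the dial. The dial is at its middle, near its centre of mass: the lock can be lifted level by the dial
- dial (a joint): angle of the black dial, rad, growing anticlockwise seen from above; 0 = its white mark (on top and down its side) points to the lock's -x, at the red index mark. Starts at about 0.8 to 2.6; limits +-3.1. It clicks into 12 notches 30 degrees apart (0, 0.524, ...), held with about 0.06 N m. Only in the notch at 0 (within 0.15) does the shackle come out; then the dial is blocked
- dial_top (a point): centre of the dial's top face. The dial is a round knob 40 mm across and 22 mm high; its top is 47 mm above the lock's underside, the lock's upper face is 23 mm below this point
- shackle (a joint): how far the shackle is pulled out along the lock's -x, in m: 0 shut, 0.020 at its stop. It moves with about 3 N of friction and stays where it is left
- shackle_grip (a point): point midway between the straight legs of the steel U shackle, 40 mm to -x of the lock's centre when shut, 12 mm above its underside; moves with the shackle. Legs: 9 mm round bars along the lock's x, 49 mm over their outsides: fingers closing along the lock's y pinch the U from outside. The crossbar ends 18 mm to -x of this point, the lock's body begins 12 mm to +x of it
- can: blue and yellow lubricant spray can, 45 mm wide, fixed in a wooden block 70 x 70 x 22 mm on the bench beside the case (on the lock's +y side), its nozzle aimed at the lock; origin under its centre, the shoulder of the can is 108 mm above the bench
- nozzle (a joint): how far the red nozzle cap is pressed down, in m: 0 up, 0.005 fully down; sprung, about 2 N to start and 7 N fully down, returns by itself
- nozzle_top (a point): centre of the top of the red nozzle cap, 17 mm across, 124 mm above the bench when up
- bowl: loose turned wooden bowl, 140 mm across, 60 mm high; origin under its centre
- bottle: loose green bottle, 62 mm wide, 190 mm high; origin under its centre
- tape_measure: loose yellow tape measure, 72 x 36 x 66 mm high; origin under its centre
- board: loose flat piece of board, 90 x 140 x 19 mm; origin under its centre

How it is judged:
By the outcome, as a careful person would: the job done as asked, in the order asked, and still so for the second after the job is handed in, while the arm keeps its last pose, push and grip.
It also fails if it takes over 72 s, if anything falls off the work surface, if the arm or the gripper's body presses on something with over 40 N, if the wrist force passes 120 N, or if a joint passes its speed limit or range.

## Robot

A 6-joint arm with a two-finger parallel gripper is mounted at the origin on the work surface. World frame = base frame: x ahead of the robot, y to its left, z up, the work surface at z = 0. Lengths are in m, angles in rad, forces in N, time in s.
With the tool pointing down it reaches from about 0.375 to 0.925 m from the base axis. Payload 5.7 kg.
Tool frame: the origin (TCP) lies at the very end of the fingers, on their centre line; the grasp point (between the pads) lies 19 mm behind it; z points along the fingers, y is the line along which they close (so a half turn about z gives the same grasp; the last joint's range is limited). The gripper opens to 88 mm and grips with 3 to 60 N. Pads are 20 mm wide; open, the fingers measure 115 mm over their backs; the gripper's body (75 mm by 178 mm) begins 61 mm behind the grasp point.
Start: joints at [-1.411, 0.359, 1.51, -0, 1.272, -0.115], TCP at [0.163, -0.577, 0.223] pointing down, gripper open.
Joint ranges: [-2.97, 2.97], [-1.01, 2.36], [0.21, 2.38], [-0.96, 4.11], [0.2, 2.71], [-2.98, 2.98]. Speed limits (rad/s): [2.39, 2.39, 3.14, 3.14, 3.14, 3.14].

## Interface

Orientations are given as [roll, pitch, yaw] about the fixed x, y, z axes, in that order (R = Rz(yaw) Ry(pitch) Rx(roll)).
In Python, from rig import r gives the robot as it stands.
- The arm moves only by the shell command python3 -m pendant 'ROWS'. ROWS is JSON, a list of rows, each a list of 7 numbers: the shift along the tool's x, y, z in units of 50 mm (1.0 is 50 mm), then the turn, a rotation vector about the tool's x, y, z in units of 5 degrees (1.0 is 5 degrees), then the opening, from 0 (shut) to 1 (fully open). A call has 1 to 10 rows; each row is the pose to reach, as a shift and turn from the pose commanded when the call began, along the tool's axes at that moment; what a row does not reach only later rows make up. A row lasts 1/10 s, in which the tool goes at most 50 mm and 8.59 degrees, less where a joint would pass 70% of its speed; a pose out of reach is approached as far as the arm can. A call with a gripper value outside its range is refused whole. The fingers move at their own pace and stop on an object; the grip force is fixed at half the most. Time passes only in rows, so rows that repeat a pose let the fingers close. It gives the time, the measured TCP pose, the force, the opening and the grip force at its end, in the units of the state.
- r.get_obs(): the state, without advancing time (a new reading comes with each control period).
- r.snapshot(name): name is "scene" or "top" or "wrist"; returns the picture (400x640x3 uint8, blue, green, red); there is no depth.
- r.camera_model(name): a dict with "K" (3x3 intrinsics, pixels), "dist" ([k1, k2, p1, p2, k3] as OpenCV has them; the pictures are not rectified), "extrinsics" (4x4, takes a point from world to camera coordinates). Camera axes: x right, y down, z forward; pixel columns grow to the right and rows downward; lengths in m; the calibration is good to about 2 mm. A picture is of the moment at which its call begins: read the wrist's pose just before it. camera_model takes no time and is no camera call; for the wrist camera it gives the pose at the moment of the call.
- r.sign_off(): hands the job in; it is judged then, once.
The state is a dict: "clock": time; "joint_positions": joint angles; "dq": joint speeds; "effort": joint torques, N m; "tcp_pos": TCP position; "ee_rot": TCP orientation; "ft_force": force on the tool from outside, world axes, zero at the start; "ft_torque": the same for the moment, N m; "gripper_width": finger opening in m; "grasp_force": force on a finger pad.
Only numpy, scipy, OpenCV 4.12 (cv2) and the standard library are available. Lean on these libraries where they do the work, as an engineer would, in place of code of your own. Each camera call takes 0.05 s, during which the arm holds its last target. There are 200 camera calls.

## Working session

There is one attempt and no reset: what is moved stays moved. The work goes in short steps, Python scripts to look and compute and a shell command to move; the robot and the scene stay as the last step left them, time stands still between calls to the robot, and variables do not carry over. Pictures are saved under pics/ and viewed, at most 10 in all, crops included, and the job is handed in when it is done.

```bash
mkdir -p pics; ls; python3 - <<'E'
from rig import r
import cv2, numpy as np
o=r.get_obs(); print({k:np.round(v,3).tolist() for k,v in o.items()})
a=r.snapshot("scene"); b=r.snapshot("top")
cv2.imwrite("pics/scene.png",a); cv2.imwrite("pics/top.png",b)
for n in("scene","top","wrist"):
    c=r.camera_model(n); print(n,np.round(c["K"],1).tolist(),c["dist"],np.round(c["extrinsics"],3).tolist())
E
```

```text
pics
{'clock': 0.0, 'joint_positions': [-1.411, 0.36, 1.511, 0.0, 1.272, -0.115], 'dq': [-0.001, -0.0, -0.0, -0.001, -0.0, 0.001], 'effort': [-0.002, -51.539, -27.072, 0.067, 0.035, -0.0], 'tcp_pos': [0.163, -0.577, 0.222], 'ee_rot': [-3.14, -0.0, 0.275], 'ft_force': [-0.719, 0.567, 0.336], 'ft_torque': [-0.058, -0.029, -0.005], 'grasp_force': 0.0, 'gripper_width': 0.088}
scene [[452.1, 0.0, 319.2], [0.0, 452.1, 198.1], [0.0, 0.0, 1.0]] [-0.01701522  0.          0.          0.          0.        ] [[0.582, 0.813, -0.015, -0.306], [0.671, -0.491, -0.556, -0.314], [-0.459, 0.314, -0.831, 1.482], [0.0, 0.0, 0.0, 1.0]]
top [[428.0, 0.0, 322.6], [0.0, 428.0, 192.4], [0.0, 0.0, 1.0]] [0.00603516 0.         0.         0.         0.        ] [[0.002, -1.0, 0.005, 0.014], [-0.993, -0.002, -0.12, 0.529], [0.12, -0.005, -0.993, 1.138], [0.0, 0.0, 0.0, 1.0]]
wrist [[341.1, 0.0, 316.7], [0.0, 341.1, 195.8], [0.0, 0.0, 1.0]] [-0.01308064  0.          0.          0.          0.        ] [[0.272, -0.962, -0.001, -0.599], [-0.931, -0.263, 0.252, -0.03], [-0.243, -0.068, -0.968, 0.389], [0.0, 0.0, 0.0, 1.0]]
```

View pics/top.png

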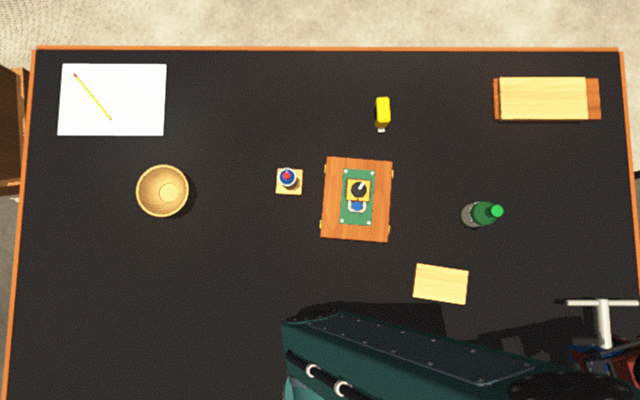

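View pics/scene.png

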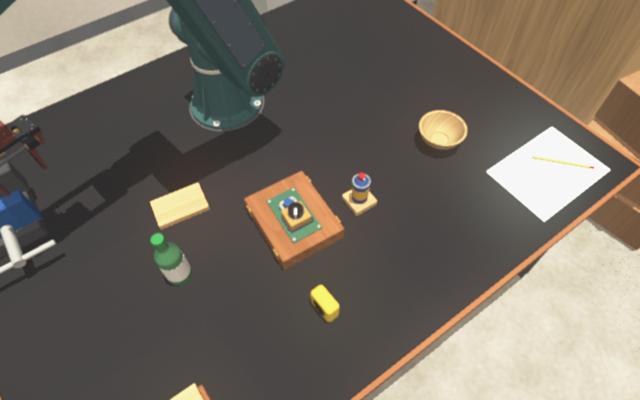

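The top view shows the lock's dial at about (360,187), the blue stud at (357,207) and the red nozzle at (287,175). In the scene view they are at (295,211), (289,202) and (362,176).

```bash
cat > h.py <<'E'
import cv2, numpy as np
from rig import r
def ray(c,uv):
    p=cv2.undistortPoints(np.array([[uv]],float),np.array(c["K"]),np.array(c["dist"]))[0,0]
    E=np.array(c["extrinsics"]);R=E[:3,:3];d=R.T@np.array([p[0],p[1],1]);return -R.T@E[:3,3],d/np.linalg.norm(d)
def plane(c,uv,z):
    o,d=ray(c,uv);return o+d*(z-o[2])/d[2]
def tri(rays):
    A=sum(np.eye(3)-np.outer(d,d) for o,d in rays);b=sum((np.eye(3)-np.outer(d,d))@o for o,d in rays)
    x=np.linalg.solve(A,b);return x,[np.linalg.norm((np.eye(3)-np.outer(d,d))@(x-o)) for o,d in rays]
def blobs(im,lo,hi,box=None,amin=4):
    m=cv2.inRange(cv2.cvtColor(im,cv2.COLOR_BGR2HSV),lo,hi)
    if box: k=np.zeros_like(m);x0,y0,x1,y1=box;k[y0:y1,x0:x1]=255;m&=k
    n,l,s,ct=cv2.connectedComponentsWithStats(m)
    return sorted([(int(s[i,4]),ct[i].round(1).tolist(),s[i,:4].tolist()) for i in range(1,n) if s[i,4]>=amin],reverse=True),l
E
python3 - <<'E'
from h import *
a=cv2.imread("pics/scene.png");b=cv2.imread("pics/top.png")
ca,cb=r.camera_model("scene"),r.camera_model("top")
R=((0,150,120),(8,255,255))
for n,im,bx in(("scene",a,(240,165,390,270)),("top",b,(270,150,395,245))):
    print(n,"red",blobs(im,*R,bx)[0][:3],"\nblue",blobs(im,(100,120,60),(125,255,255),bx)[0][:4],"\ndark",blobs(im,(0,0,0),(180,255,60),bx,10)[0][:5],"\ngreen",blobs(im,(40,60,40),(90,255,255),bx,10)[0][:3])
A=cv2.resize(a[150:270,240:390],None,fx=4,fy=4,interpolation=2);B=cv2.resize(b[150:250,265:400],None,fx=4,fy=4,interpolation=2)
w=cv2.copyMakeBorder(B,0,480-400,0,0,0)
cv2.imwrite("pics/c.png",cv2.resize(np.hstack([A,w]),None,fx=.7,fy=.7))
E
```

```text
scene red [(32, [361.5, 175.2], [359, 172, 6, 8])] 
blue [(54, [360.8, 181.9], [355, 178, 13, 8]), (35, [287.5, 201.8], [285, 199, 7, 7])] 
dark [] 
green [(605, [292.3, 215.7], [269, 190, 50, 52])]
top red [(24, [286.1, 175.3], [284, 173, 5, 6])] 
blue [(85, [287.1, 177.6], [280, 170, 14, 14]), (61, [356.8, 205.4], [353, 202, 9, 8])] 
dark [(4210, [309.5, 198.8], [270, 150, 125, 95]), (20, [312.5, 185.8], [309, 184, 8, 5])] 
green [(854, [356.4, 199.1], [340, 169, 34, 56])]
```

View pics/c.png

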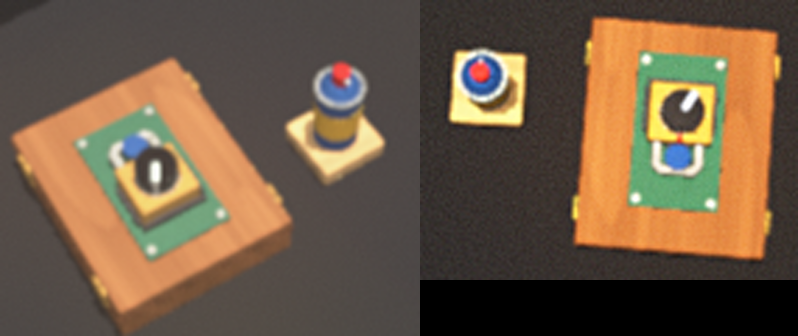

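The crop shows the dial's white mark pointing to +x/−y, about 145° anticlockwise from the index. The case is turned a few degrees.

```bash
python3 - <<'E'
from h import *
ca,cb=r.camera_model("scene"),r.camera_model("top")
print("noz",tri([ray(ca,(361.7,174)),ray(cb,(286.3,175))]))
print("stud",tri([ray(ca,(287.5,201.8)),ray(cb,(356.8,205.4))]))
# white-mark/dial centre, crop scale 2.8
s=2.8
print("dial",tri([ray(ca,(240+156/s,150+170/s)),ray(cb,(265+(682-420)/s,150+109/s))]))
q=[plane(cb,(265+(x-420)/s,150+y/s),.05)[:2] for x,y in((592,18),(777,33),(763,258),(575,243))];q=np.array(q)
print(q.round(3),q.mean(0)); e=[q[0]-q[3],q[1]-q[2]];print([np.degrees(np.arctan2(v[1],v[0])) for v in e])
c=r.camera_model("wrist");E=np.array(c["extrinsics"]);o=r.get_obs()
from scipy.spatial.transform import Rotation as Ro
T=Ro.from_euler('xyz',o["ee_rot"]).as_matrix();print("cam in tool",T.T@(-E[:3,:3].T@E[:3,3]-o["tcp_pos"]),(T.T@E[:3,:3].T).round(3).tolist())
print(T.round(3))
E
```

```text
noz (array([0.56183139, 0.10779678, 0.12850599]), [np.float64(0.0012040590372362483), np.float64(0.001204059037236324)])
stud (array([ 0.48968507, -0.07452388,  0.07508361]), [np.float64(0.00020737223318913369), np.float64(0.00020737223318922373)])
dial (array([ 0.5319719 , -0.07750933,  0.0886536 ]), [np.float64(0.001141709128541349), np.float64(0.0011417091285413807)])
[[ 0.625  0.005]
 [ 0.611 -0.175]
 [ 0.394 -0.158]
 [ 0.408  0.021]] [ 0.50956229 -0.07673828]
[np.float64(-4.208429150363546), np.float64(-4.524753919264999)]
cam in tool [ 0.06901464 -0.00026289 -0.16185053] [[0.001, -0.968, -0.252], [1.0, 0.0, 0.001], [-0.001, -0.252, 0.968]]
[[ 0.962  0.271 -0.   ]
 [ 0.271 -0.962  0.002]
 [ 0.    -0.002 -1.   ]]
```

```bash
python3 -m pendant '[[0.2,-0.2,-0.4,0,0,0.4,0],[0.7,-0.7,-0.8,0,0,0.8,0],[1.3,-1.3,-1.2,0,0,1.2,0],[2,-2,-1.2,0,0,1.6,0],[2.6,-2.6,-1.2,0,0,2.0,0],[3.3,-3.3,-1.2,0,0,2.4,0],[3.9,-3.9,-1.2,0,0,2.8,0],[4.6,-4.6,-1.2,0,0,3.2,0],[5.2,-5.2,-1.2,0,0,3.6,0],[5.9,-5.9,-1.2,0,0,4.03,0]]'
```

```text
clock: 1.1
tcp_pos: [0.367, -0.212, 0.2826]
ee_rot: [3.141, -0.0, -0.079]
ft_force: [0.8, -0.2, -0.6]
gripper_width: 0.0116
grasp_force: 0.0
```

```bash
python3 -m pendant '[[0.3,-0.6,0,0,0,0,0],[0.6,-1.2,0.1,0,0,0,0],[0.9,-1.8,0.2,0,0,0,0],[1.2,-2.5,0.3,0,0,0,0],[1.5,-3.2,0.5,0,0,0,0],[1.8,-3.9,0.6,0,0,0,0],[2.1,-4.5,0.8,0,0,0,0],[2.2,-4.9,0.86,0,0,0,0],[2.3,-5,0.86,0,0,0,0],[2.3,-5,0.86,0,0,0,0]]'; python3 - <<'E'
from h import *
c=r.camera_model("wrist");im=r.snapshot("wrist");o=r.get_obs();print(o["tcp_pos"],o["ee_rot"])
import pickle;pickle.dump(c,open("w1.pkl","wb"));cv2.imwrite("pics/w1.png",im)
print("red",blobs(im,(0,150,100),(8,255,255))[0][:5],"\nred2",blobs(im,(172,150,100),(180,255,255))[0][:3],"\nblue",blobs(im,(100,120,60),(125,255,255),amin=30)[0])
E
```

```text
clock: 2.1
tcp_pos: [0.5009, 0.0272, 0.2395]
ee_rot: [3.141, 0.0, -0.075]
ft_force: [0.5, 0.0, -0.3]
gripper_width: -0.0001
grasp_force: 0.0
[0.50054154 0.02647211 0.23967134] [ 3.14113938e+00  2.60020826e-04 -7.63053739e-02]
red [(63, [218.7, 126.1], [213, 117, 10, 18]), (31, [205.2, 130.8], [202, 125, 10, 11]), (18, [422.4, 168.4], [420, 166, 5, 5])] 
red2 [(25, [220.2, 125.1], [215, 117, 9, 18])] 
blue [(906, [221.8, 124.7], [197, 104, 43, 43]), (432, [419.5, 184.2], [408, 174, 24, 22])]
```

View pics/w1.png

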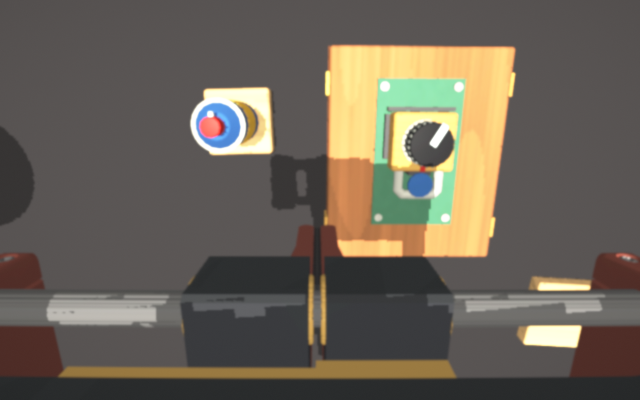

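The wrist view shows the red cap at about (210,127), the stud head at (419,184), the dial's top centre at (431,143) and its mark running to (446,125).

```bash
python3 - <<'E'
from h import *
import pickle
c=pickle.load(open("w1.pkl","rb"));im=cv2.imread("pics/w1.png")
ca,cb=r.camera_model("scene"),r.camera_model("top")
# red cap both hue ends; white mark/dark dial
hsv=cv2.cvtColor(im,cv2.COLOR_BGR2HSV);m=cv2.inRange(hsv,(0,130,90),(10,255,255))|cv2.inRange(hsv,(168,130,90),(180,255,255));m[:,250:]=0;m[:100]=0;m[160:]=0
nz=np.argwhere(m)[:,::-1];nc=cv2.minEnclosingCircle(nz.astype(np.float32));print("cap",nc,len(nz))
d=cv2.inRange(hsv,(0,0,0),(180,255,70));k=np.zeros_like(d);k[115:172,400:460]=255;d&=k
n,l,s,ct=cv2.connectedComponentsWithStats(d);print([(s[i].tolist(),ct[i].round(1).tolist()) for i in range(1,n) if s[i,4]>50])
print("noz",tri([ray(ca,(361.7,174)),ray(cb,(286.3,175)),ray(c,(211,127))]))
print("stud",tri([ray(ca,(287.5,201.8)),ray(cb,(356.8,205.4)),ray(c,(419.5,184.2))]), plane(c,(419.5,184.2),.075))
print("noz pl",plane(c,(211,127),.124),plane(cb,(286.3,175),.124)); print("dial",plane(c,(431.5,143.5),.1),plane(cb,(358.6,189),.1))
P=[plane(c,p,.1) for p in((432,146),(446,124))];v=P[1]-P[0];print("mark yaw",np.degrees(np.arctan2(v[1],v[0])))
q=np.array([plane(c,p,.05)[:2] for p in((330,46),(513,47),(490,257),(327,257))]);print(q,q.mean(0))
cv2.imwrite("pics/w1c.png",cv2.resize(im[90:215,190:470],None,fx=2.8,fy=2.8,interpolation=2))
E
```

```text
cap ((211.6086883544922, 127.0), 11.779827117919922) 336
[]
noz (array([0.56137748, 0.10738747, 0.12796184]), [np.float64(0.0018707929632344755), np.float64(0.0005819397135238978), np.float64(0.0013329353384548004)])
stud (array([ 0.48918239, -0.07408129,  0.07420437]), [np.float64(7.698187184372403e-05), np.float64(0.0008411006005085135), np.float64(0.0008670429863824329)]) [ 0.48885769 -0.07315198  0.075     ]
noz pl [0.56048271 0.10746605 0.124     ] [0.56190659 0.10713384 0.124     ]
dial [ 0.53104428 -0.07636654  0.1       ] [ 0.5297552  -0.07755541  0.1       ]
mark yaw -33.39751462278523
[[ 0.62503462  0.00502437]
 [ 0.61159692 -0.17067157]
 [ 0.39280598 -0.15980768]
 [ 0.4068748   0.02261087]] [ 0.50907808 -0.075711  ]
```

View pics/w1c.png

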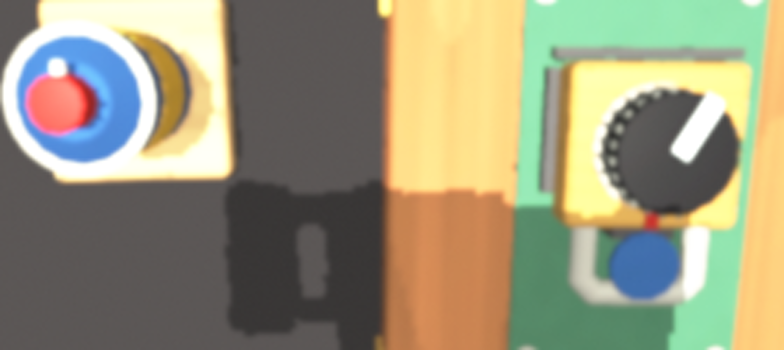

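```bash
python3 -m pendant '[[0.3,-0.5,0,0,0,0,0],[0.7,-1.1,0.2,0,0,0,0],[1.0,-1.6,0.6,0,0,0,0],[1.08,-1.7,1.1,0,0,0,0],[1.08,-1.7,1.5,0,0,0,0],[1.08,-1.7,1.8,0,0,0,0],[1.08,-1.7,2.1,0,0,0,0],[1.08,-1.7,2.2,0,0,0,0],[1.08,-1.7,2.26,0,0,0,0],[1.08,-1.7,2.26,0,0,0,0]]'; python3 -m pendant '[[0,0,0.04,0,0,0,0],[0,0,0.08,0,0,0,0],[0,0,0.1,0,0,0,0],[0,0,0.1,0,0,0,0]]'
```

```text
clock: 3.15
tcp_pos: [0.5611, 0.1069, 0.1271]
ee_rot: [-3.142, -0.0, -0.078]
ft_force: [0.5, 1.4, -0.6]
gripper_width: 0.0005
grasp_force: 0.0
clock: 3.55
tcp_pos: [0.5616, 0.1074, 0.1223]
ee_rot: [3.142, -0.002, -0.077]
ft_force: [0.8, -1.1, 4.2]
gripper_width: 0.0002
grasp_force: 2.0
```

```bash
python3 -m pendant '[[0,0,0.03,0,0,0,0],[0,0,0.06,0,0,0,0],[0,0,0.08,0,0,0,0],[0,0,0.08,0,0,0,0]]';python3 -m pendant '[[0,0,0.03,0,0,0,0],[0,0,0.03,0,0,0,0]]'
```

```text
clock: 3.95
tcp_pos: [0.5617, 0.1074, 0.1192]
ee_rot: [3.142, -0.002, -0.077]
ft_force: [-1.8, -2.3, 14.2]
gripper_width: 0.0005
grasp_force: 6.9
clock: 4.15
tcp_pos: [0.5618, 0.1074, 0.119]
ee_rot: [3.142, -0.002, -0.077]
ft_force: [-6.1, -2.9, 25.7]
gripper_width: 0.0006
grasp_force: 12.3
```

```bash
python3 -m pendant '[[0,0,-0.1,0,0,0,0],[0,0,-0.4,0,0,0,0],[0,0,-0.9,0,0,0,0],[0,0.3,-1.4,0,0,-1.5,0.3],[-0.1,0.8,-1.8,0,0,-3,0.6],[-0.1,1.4,-1.8,0,0,-4.5,0.8],[-0.2,2,-1.8,0,0,-6,0.8],[-0.2,2.7,-1.8,0,0,-7.5,0.8],[-0.3,3.3,-1.8,0,0,-9,0.8],[-0.34,3.72,-1.8,0,0,-10.5,0.8]]'; python3 -m pendant '[[0,0,0,0,0,-1.5,0.8],[0,0,0,0,0,-3,0.8],[0,0,0,0,0,-4.5,0.8],[0,0,0,0,0,-6,0.8],[0,0,0,0,0,-7.5,0.8],[0,0,0,0,0,-9,0.8],[0,0,0,0,0,-10.5,0.8],[0,0,0,0,0,-12,0.8],[0,0,0,0,0,-13.5,0.8],[0,0,0,0,0,-15,0.8]]';  python3 -m pendant '[[0,0,0,0,0,-1.5,0.8],[0,0,0,0,0,-3,0.8],[0,0,0,0,0,-4.5,0.8],[0,0,0,0,0,-4.5,0.8]]'; python3 - <<'E'
from h import *
o=r.get_obs();print(o["tcp_pos"],o["ee_rot"],o["joint_positions"])
im=r.snapshot("scene");cv2.imwrite("pics/s2.png",im)
cb=r.camera_model("scene");print("red",blobs(im,(0,150,120),(8,255,255),(340,160,380,190))[0])
E
```

```text
clock: 5.15
tcp_pos: [0.5286, -0.0779, 0.2056]
ee_rot: [-3.14, 0.0, 0.844]
ft_force: [0.4, -0.1, -0.6]
gripper_width: 0.053
grasp_force: 0.0
clock: 6.15
tcp_pos: [0.5292, -0.0761, 0.2056]
ee_rot: [-3.141, -0.001, 2.154]
ft_force: [0.3, -0.4, 0.5]
gripper_width: 0.0702
grasp_force: 0.0
clock: 6.55
tcp_pos: [0.5292, -0.0762, 0.2056]
ee_rot: [-3.142, -0.001, 2.542]
ft_force: [1.1, 0.2, -0.2]
gripper_width: 0.0704
grasp_force: 0.0
[ 0.52919624 -0.07620474  0.20563318] [-3.14157430e+00 -1.37717746e-03  2.54235859e+00] [-2.72550706e-01  2.82902179e-01  1.67151140e+00  4.57598398e-04
  1.18848934e+00 -1.24428397e+00]
red [(32, [361.5, 175.2], [359, 172, 6, 8])]
```

```bash
python3 -m pendant '[[-0.03,0,0.4,0,0,0,0.8],[-0.03,0,0.9,0,0,0,0.8],[-0.03,0,1.4,0,0,0,0.8],[-0.03,0,1.9,0,0,0,0.8],[-0.03,0,2.2,0,0,0,0.8],[-0.03,0,2.4,0,0,0,0.8],[-0.03,0,2.45,0,0,0,0.8],[-0.03,0,2.45,0,0,0,0.8]]';python3 -m pendant '[[0,0,0,0,0,0,0.5],[0,0,0,0,0,0,0.42],[0,0,0,0,0,0,0.3],[0,0,0,0,0,0,0.3],[0,0,0,0,0,0,0.3],[0,0,0,0,0,0,0.3]]'
```

```text
clock: 7.4
tcp_pos: [0.531, -0.0774, 0.0837]
ee_rot: [3.142, -0.0, 2.54]
ft_force: [0.6, 0.1, 1.2]
gripper_width: 0.0702
grasp_force: 0.0
clock: 8.0
tcp_pos: [0.5311, -0.0776, 0.084]
ee_rot: [3.141, 0.0, 2.541]
ft_force: [-1.9, 0.1, 4.8]
gripper_width: 0.0393
grasp_force: 30.0
```

```bash
python3 -m pendant '[[0,0,0,0,0,0.8,0.3],[0,0,0,0,0,2,0.3],[0,0,0,0,0,3.2,0.3],[0,0,0,0,0,4.4,0.3],[0,0,0,0,0,5.6,0.3],[0,0,0,0,0,6.8,0.3],[0,0,0,0,0,8,0.3],[0,0,0,0,0,9.2,0.3],[0,0,0,0,0,10.4,0.3],[0,0,0,0,0,11.6,0.3]]';python3 -m pendant '[[0,0,0,0,0,1.2,0.3],[0,0,0,0,0,2.4,0.3],[0,0,0,0,0,3.6,0.3],[0,0,0,0,0,4.8,0.3],[0,0,0,0,0,6,0.3],[0,0,0,0,0,7.2,0.3],[0,0,0,0,0,8.4,0.3],[0,0,0,0,0,9.6,0.3],[0,0,0,0,0,10.8,0.3],[0,0,0,0,0,12,0.3]]'; python3 -c "
from rig import r;print(r.get_obs()['ft_torque'])"
```

```text
clock: 9.0
tcp_pos: [0.5299, -0.0781, 0.084]
ee_rot: [-3.14, 0.001, 1.525]
ft_force: [-4.7, -1.9, 7.8]
gripper_width: 0.0393
grasp_force: 30.0
clock: 10.0
tcp_pos: [0.5286, -0.0772, 0.084]
ee_rot: [-3.139, 0.003, 0.478]
ft_force: [-7.1, 0.9, 11.3]
gripper_width: 0.0396
grasp_force: 30.0
[-0.01098979  1.25034938 -0.04144957]
```

```bash
python3 -m pendant '[[0,0,0,0,0,1,0.3],[0,0,0,0,0,2,0.3],[0,0,0,0,0,3,0.3],[0,0,0,0,0,4,0.3],[0,0,0,0,0,5,0.3],[0,0,0,0,0,6,0.3],[0,0,0,0,0,6.4,0.3],[0,0,0,0,0,6.4,0.3]]'; python3 -m pendant '[[0,0,0,0,0,0,0.8],[0,0,0,0,0,0,0.8],[0,0,0,0,0,0,0.8],[0,0,-0.5,0,0,0,0.8],[0,0,-1,0,0,0,0.8],[0,0,-1.5,0,0,0,1],[0,0,-2,0,0,0,1],[0,0,-2.4,0,0,0,1],[0,0,-2.4,0,0,0,1]]'; python3 - <<'E'
from h import *
c=r.camera_model("wrist");im=r.snapshot("wrist");o=r.get_obs();print(o["tcp_pos"],o["ee_rot"])
t=r.snapshot("top");cb=r.camera_model("top")
import pickle;pickle.dump(c,open("w2.pkl","wb"));cv2.imwrite("pics/w2.png",im);cv2.imwrite("pics/t2.png",t)
print("blue",blobs(im,(100,120,60),(125,255,255),amin=30)[0],"red",blobs(im,(0,150,100),(8,255,255))[0][:5])
E
```

```text
clock: 10.8
tcp_pos: [0.5284, -0.0764, 0.084]
ee_rot: [-3.14, 0.005, -0.078]
ft_force: [-6.7, 1.9, 11.9]
gripper_width: 0.0395
grasp_force: 30.0
clock: 11.7
tcp_pos: [0.5331, -0.078, 0.2063]
ee_rot: [3.141, -0.006, -0.077]
ft_force: [0.1, -0.4, 0.3]
gripper_width: 0.0878
grasp_force: 0.0
[ 0.53201508 -0.07777535  0.2046312 ] [ 3.14105529e+00 -3.01777171e-03 -7.69109115e-02]
blue [(1107, [88.3, 178.1], [62, 157, 45, 46]), (486, [315.7, 235.8], [303, 225, 26, 24]), (352, [114.3, 170.4], [95, 152, 29, 44]), (172, [146.4, 160.5], [133, 146, 20, 34])] red [(558, [66.9, 184.5], [51, 174, 34, 23])]
```

View pics/w2.png

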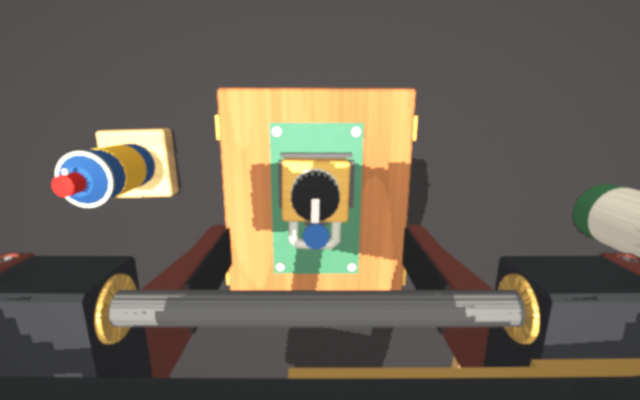

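The mark now points straight at the index: it runs down from the dial centre (315,195) to (315,222), above the stud head at (316,236).

```bash
python3 - <<'E'
from h import *
import pickle
c=pickle.load(open("w2.pkl","rb"));c1=pickle.load(open("w1.pkl","rb"));im=cv2.imread("pics/w2.png")
print("stud",plane(c,(315.7,235.8),.075),tri([ray(c,(315.7,235.8)),ray(c1,(419.5,184.2))]));print("dial",plane(c,(315.5,195),.1),tri([ray(c,(315.5,195)),ray(c1,(431,143.7))]))
h=cv2.cvtColor(im,cv2.COLOR_BGR2HSV);m=cv2.inRange(h,(0,0,150),(180,60,255));m[:190]=0;m[250:]=0;m[:,:280]=0;m[:,350:]=0
n,l,s,ct=cv2.connectedComponentsWithStats(m)
for i in range(1,n):
    if s[i,4]>15:
        p=np.argwhere(l==i)[:,::-1].astype(np.float32);v=cv2.fitLine(p,2,0,.01,.01).ravel();print(s[i],ct[i],v)
        a,b=[plane(c,(v[2]+k*v[0],v[3]+k*v[1]),.1) for k in(-8,8)];print(np.degrees(np.arctan2(*(b-a)[1::-1])))
    
E
```

```text
stud [ 0.48878456 -0.07382299  0.075     ] (array([ 0.48829256, -0.07371787,  0.0733104 ]), [np.float64(0.00015397017517302535), np.float64(0.0001539701751729264)])
dial [ 0.53348081 -0.07712457  0.1       ] (array([ 0.53113362, -0.0773293 ,  0.09450327]), [np.float64(0.000991010983762953), np.float64(0.0009910109837628423)])
[311 199   9  25 213] [314.88732394 210.6713615 ] [ 2.1031573e-02 -9.9977881e-01  3.1488733e+02  2.1067136e+02]
-5.607047606685228
[288 222  22  27 319] [295.39184953 236.5015674 ] [  0.41287732   0.9107866  295.39185    236.50157   ]
-162.07877039575442
[321 223  21  27 289] [333.67474048 236.23183391] [  0.3462122   -0.93815625 333.67474    236.23183   ]
-22.87160782997688
```

```bash
python3 -m pendant '[[-0.3,0,0,0,0,0,1],[-0.6,0,0.4,0,0,0,1],[-0.85,0,0.8,0,0,0,1],[-0.85,0,1.3,0,0,0,1],[-0.85,0,1.8,0,0,0,1],[-0.85,0,2.1,0,0,0,1],[-0.85,0,2.3,0,0,0,1],[-0.85,0,2.3,0,0,0,1],[-0.85,0,2.3,0,0,0,1]]'
```

```text
clock: 12.7
tcp_pos: [0.4884, -0.0741, 0.0884]
ee_rot: [-3.141, 0.001, -0.077]
ft_force: [-0.2, -0.3, 0.8]
gripper_width: 0.0877
grasp_force: 0.0
```

```bash
python3 -m pendant '[[0.02,0,0.2,0,0,0,1],[0.02,0,0.4,0,0,0,1],[0.02,0,0.55,0,0,0,1],[0.02,0,0.62,0,0,0,1],[0.02,0,0.62,0,0,0,1]]'; python3 -m pendant '[[0,0,0,0,0,0,0.7],[0,0,0,0,0,0,0.6],[0,0,0,0,0,0,0.4],[0,0,0,0,0,0,0.4],[0,0,0,0,0,0,0.4],[0,0,0,0,0,0,0.4],[0,0,0,0,0,0,0.4]]'
```

```text
clock: 13.2
tcp_pos: [0.489, -0.0741, 0.057]
ee_rot: [-3.141, 0.001, -0.077]
ft_force: [-0.7, -0.2, 0.6]
gripper_width: 0.0878
grasp_force: 0.0
clock: 13.9
tcp_pos: [0.4894, -0.0741, 0.0578]
ee_rot: [-3.141, 0.0, -0.077]
ft_force: [-0.4, 1.5, 1.7]
gripper_width: 0.0481
grasp_force: 30.0
```

Gripped on the shackle legs (48 mm). Pull 20 mm to −x.

```bash
python3 -m pendant '[[-0.04,0,0,0,0,0,0.4],[-0.1,0,0,0,0,0,0.4],[-0.16,0,0,0,0,0,0.4],[-0.22,0,0,0,0,0,0.4],[-0.28,0,0,0,0,0,0.4],[-0.34,0,0,0,0,0,0.4],[-0.38,0,0,0,0,0,0.4],[-0.40,0,0,0,0,0,0.4],[-0.42,0,0,0,0,0,0.4],[-0.42,0,0,0,0,0,0.4]]'
```

```text
clock: 14.9
tcp_pos: [0.4686, -0.0728, 0.0578]
ee_rot: [3.141, -0.0, -0.077]
ft_force: [2.1, -2.3, 1.7]
gripper_width: 0.0478
grasp_force: 30.0
```

```bash
python3 -m pendant '[[-0.03,0,0,0,0,0,0.4],[-0.06,0,0,0,0,0,0.4],[-0.06,0,0,0,0,0,0.4]]'
```

```text
clock: 15.2
tcp_pos: [0.4676, -0.0727, 0.0579]
ee_rot: [3.141, -0.004, -0.077]
ft_force: [7.1, -0.6, -2.6]
gripper_width: 0.0477
grasp_force: 30.0
```

```bash
python3 -m pendant '[[-0.03,0,0,0,0,0,0.4],[-0.04,0,0,0,0,0,0.4],[-0.04,0,0,0,0,0,0.4]]'; python3 -m pendant '[[0.1,0,0,0,0,0,0.6],[0.1,0,0,0,0,0,0.8],[0.1,0,0,0,0,0,1],[0.1,0,0,0,0,0,1],[0.1,0,-0.5,0,0,0,1],[0.1,0,-1,0,0,0,1],[0.3,0,-1.6,0,0,0,1],[0.6,0,-2.2,0,0,0,1],[0.8,0,-2.8,0,0,0,1],[0.8,0,-2.8,0,0,0,1]]'; python3 - <<'E'
from h import *
c=r.camera_model("wrist");im=r.snapshot("wrist");o=r.get_obs();print(o["tcp_pos"],o["ee_rot"])
import pickle;pickle.dump(c,open("w3.pkl","wb"));cv2.imwrite("pics/w3.png",im)
print("blue",blobs(im,(100,120,60),(125,255,255),amin=30)[0])
cv2.imwrite("pics/w3c.png",cv2.resize(im[80:300,200:440],None,fx=2.5,fy=2.5,interpolation=2))
E
```

```text
clock: 15.5
tcp_pos: [0.4676, -0.0728, 0.0582]
ee_rot: [3.141, -0.007, -0.078]
ft_force: [10.9, -1.0, -5.9]
gripper_width: 0.0482
grasp_force: 30.0
clock: 16.5
tcp_pos: [0.5071, -0.0762, 0.2015]
ee_rot: [3.14, -0.008, -0.077]
ft_force: [-0.7, -0.4, -0.3]
gripper_width: 0.0877
grasp_force: 0.0
[ 0.50485171 -0.07567928  0.19929919] [ 3.14088422 -0.00361335 -0.07671088]
blue [(1248, [78.8, 147.0], [53, 123, 45, 50]), (559, [315.3, 210.8], [302, 199, 27, 25]), (386, [107.2, 142.8], [89, 121, 28, 47]), (195, [141.4, 137.4], [129, 120, 19, 38])]
```

View pics/w3c.png

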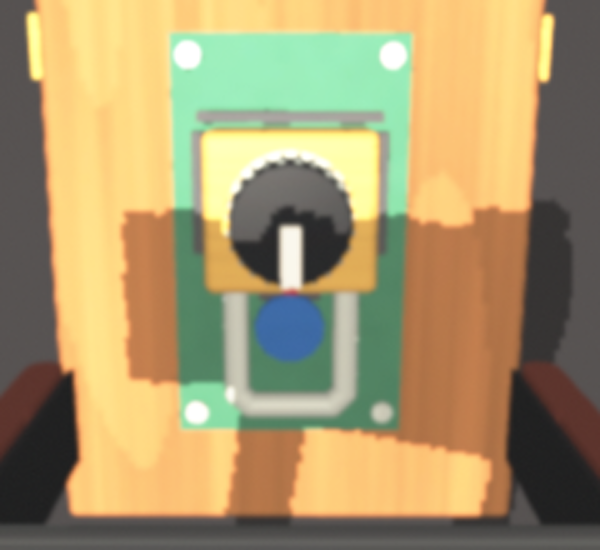

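The shackle is at its stop and the loop clears the stud head: in the crop the crossbar is at y≈405, and the head at (289,328) sits well inside the loop. Next I grip the dial.

```bash
python3 -m pendant '[[0.2,0,0,0,0,0,1],[0.4,0,0.2,0,0,0,1],[0.49,0,0.6,0,0,0,0.9],[0.49,0,1.1,0,0,0,0.8],[0.49,0,1.5,0,0,0,0.8],[0.49,0,1.7,0,0,0,0.8],[0.49,0,1.7,0,0,0,0.8],[0.49,0,1.7,0,0,0,0.8]]'
```

```text
clock: 17.35
tcp_pos: [0.528, -0.0772, 0.1123]
ee_rot: [-3.141, 0.001, -0.077]
ft_force: [-0.2, -0.1, 0.5]
gripper_width: 0.0703
grasp_force: 0.0
```

```bash
python3 -m pendant '[[0.03,0,0.2,0,0,0,0.8],[0.03,0,0.4,0,0,0,0.8],[0.03,0,0.55,0,0,0,0.8],[0.03,0,0.61,0,0,0,0.8],[0.03,0,0.61,0,0,0,0.8]]'; python3 -m pendant '[[0,0,0,0,0,0,0.5],[0,0,0,0,0,0,0.3],[0,0,0,0,0,0,0.3],[0,0,0,0,0,0,0.3],[0,0,0,0,0,0,0.3],[0,0,0,0,0,0,0.3]]'; python3 -m pendant '[[0,0,-0.05,0,0,0,0.3],[0,0,-0.1,0,0,0,0.3],[0,0,-0.15,0,0,0,0.3],[0,0,-0.2,0,0,0,0.3],[0,0,-0.2,0,0,0,0.3]]'
```

```text
clock: 17.85
tcp_pos: [0.5289, -0.0772, 0.0815]
ee_rot: [-3.141, 0.001, -0.077]
ft_force: [-0.1, 0.6, -0.0]
gripper_width: 0.0704
grasp_force: 0.0
clock: 18.45
tcp_pos: [0.5296, -0.0774, 0.0824]
ee_rot: [-3.142, -0.0, -0.077]
ft_force: [0.2, -0.1, 1.6]
gripper_width: 0.0392
grasp_force: 30.0
clock: 18.95
tcp_pos: [0.5293, -0.0773, 0.0924]
ee_rot: [-3.142, 0.0, -0.077]
ft_force: [-0.3, -0.2, -3.9]
gripper_width: 0.0396
grasp_force: 30.0
```

```bash
python3 -m pendant '[[0,0,-0.1,0,0,0,0.3],[0,0,-0.25,0,0,0,0.3],[0,0,-0.45,0,0,0,0.3],[0,0,-0.8,0,0,0,0.3],[0,0,-1.2,0,0,0,0.3],[0,0,-1.7,0,0,0,0.3],[0,0,-2.2,0,0,0,0.3],[0,0,-2.6,0,0,0,0.3],[0,0,-2.9,0,0,0,0.3],[0,0,-3.1,0,0,0,0.3]]'; python3 -m pendant '[[0,0,0,0,0,0,0.3],[0,0,0,0,0,0,0.3],[0,0,0,0,0,0,0.3],[0,0,0,0,0,0,0.3],[0,0,0,0,0,0,0.3]]'; python3 - <<'E'
from h import *
a=r.snapshot("scene");b=r.snapshot("wrist")
cv2.imwrite("pics/f.png",np.hstack([cv2.resize(a[120:280,220:400],(450,400),interpolation=2),cv2.resize(b[100:300,220:395],(350,400),interpolation=2)]))
E
```

```text
clock: 19.95
tcp_pos: [0.5296, -0.0774, 0.2492]
ee_rot: [3.141, -0.002, -0.077]
ft_force: [-0.2, -0.6, -4.1]
gripper_width: 0.0394
grasp_force: 30.0
clock: 20.45
tcp_pos: [0.529, -0.0772, 0.2465]
ee_rot: [-3.141, 0.001, -0.077]
ft_force: [-0.2, -0.0, -3.3]
gripper_width: 0.0397
grasp_force: 30.0
```

View pics/f.png

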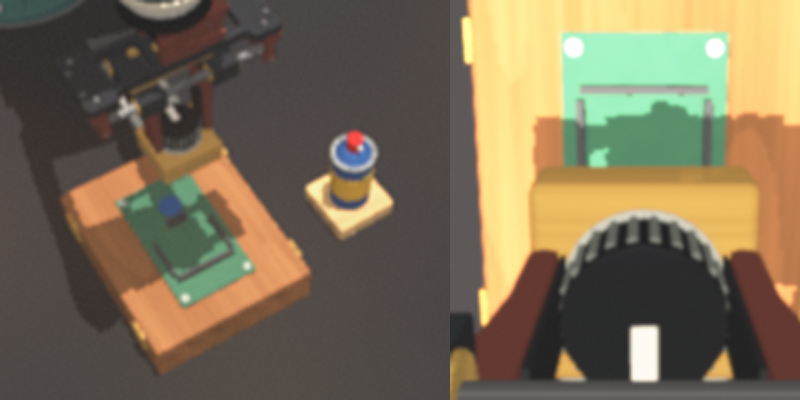

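The lock hangs level in the gripper, about 16 cm above the case. The plate and stud below it are empty, and the nozzle cap is up.

```bash
python3 -c "
from rig import r;print(r.sign_off())"
```

```text
the job is handed in; nothing more can be done
None
```

I handed the job in at about 20.6 s: nozzle pressed and released, dial turned to the index mark, shackle pulled to its stop, and the lock held level about 16 cm above the case; the verdict wasn't shown.

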